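Shut the yellow-marked caddy flap with a fingertip press

TASK

Two small caddies on the closet shelf have their flap lids standing ajar. Put your fingertips on the yellow pad and gently press that flap down until it is fully shut, then draw back clear. Do not lift the flap or grip anything, do not touch the blue-marked caddy or its flap, and leave the bottles, dustpan, brush and clip where they are.

Things in the scene. Friction and masses are not known exactly. Their poses are not given: they have to be found in the camera images.
- yellow_caddy: the caddy to close: grey plastic open-topped box 160 (x) x 140 (y) x 100 mm high, screwed to the shelf, with a yellow strip on its front (-x) side. Origin: centre of its underside; x points from its front to its hinge side, y along the hinge, z up; it stands yawed up to 0.4 rad. Either caddy may stand on the left.
- yellow_flap (a joint): angle of the yellow caddy's flap lid in rad: 0 is shut flat on the rim, growing as the front edge rises (starts 0.4 to 0.75, stop at 1.3). Flap 158 mm from hinge to front x 140 mm wide x 6 mm thick. The hinge lies along the caddy's y; its friction holds the flap at any angle, with no spring or latch. 1 to 2 N down on the pad moves it; at 0 it meets a firm stop.
- yellow_hinge (a point): the middle of the flap's hinge axis, at the caddy's +x rim, 77 mm along +x from the caddy's origin and 100 mm above the shelf; fixed to the caddy, same axes as it
- yellow_spot: yellow touch pad, 44 x 44 mm, standing 6 mm proud of the flap's upper face near its free front edge; cushioned, it sinks up to 3 mm (8 N). Origin: centre of the pad's top face; z is normal to the flap (up when shut), x points to the hinge. The origin lies 110 mm from the hinge axis along the flap and 12 mm above it along the pad's z; shut, it is 112 mm above the shelf.
- blue_caddy: the other caddy, the same in size and build but with a blue strip and blue pad, its flap also standing ajar. Leave alone.
- blue_spot: the blue touch pad on the blue caddy's flap, same size and place as the yellow one; do not touch
- bottle_a: first empty white spray bottle (upright, 74 mm across, about 206 mm tall, blue twist cap, trigger head); loose. Origin: centre of its underside. Leave alone.
- bottle_b: second empty white spray bottle, same as the first; loose. Leave alone.
- dustpan: red plastic dustpan lying flat, pan 200 x 220 mm, about 330 mm long with its handle to its -x, 55 mm high; loose. Origin: on its underside, 50 mm behind the middle of the pan. Leave alone.
- brush: grey nylon scrub brush, 160 x 58 mm, 84 mm high to the top of its bow handle; loose. Origin: centre of its underside. Leave alone.
- clip: steel dustpan clip, 70 x 30 mm, 27 mm high; loose. Origin: centre of its underside. Leave alone.
Things that resemble listed ones, but are neither listed nor needed, are in the scene too. What is shaped like the yellow_caddy but red is not meant.

How it is judged (in metres and radians):
On the way, in this order (a step that is already met when the one before it is completed fails the run):
1. the fingertips touch the yellow pad while its flap is still open (contact force between the fingers and yellow_spot above 0.2 N and value of joint yellow_flap above 0.08 rad), for 0.05 s.
2. the yellow flap is pressed fully shut, with the fingers on its pad (value of joint yellow_flap below 0.05 rad and contact force between the fingers and yellow_spot above 0.2 N), for 0.05 s.
At the end, for the whole second after the job is handed in: The yellow flap is within 0.05 rad of shut (front edge within about 8 mm of the rim), the blue pad is within 10 mm and each loose thing within 15 mm of where it started, and all is at rest (value of joint yellow_flap below 0.05 rad and distance of blue_spot from where it was at the start of the episode below 0.01 m and distance of each of bottle_a, bottle_b, dustpan, brush, clip from where it was at the start of the episode below 0.015 m and linear speed of each of bottle_a, bottle_b, dustpan, brush, clip below 0.02 m/s); the robot touches nothing.
It fails at once if the yellow caddy or flap is pressed with more than 30 N (contact force between any of the fingers, the arm and yellow_caddy above 30 N).
It fails at once if the yellow flap is lifted (past 0.9 rad) (value of joint yellow_flap above 0.9 rad).
It fails at once if the blue caddy, its flap or pad is touched (over 0.3 N) or moved (contact force between any of the fingers, the arm and blue_caddy above 0.3 N or distance of blue_spot from where it was at the start of the episode above 0.01 m).
It fails at once if a bottle, the dustpan, the brush or the clip is moved more than 15 mm (distance of any of bottle_a, bottle_b, dustpan, brush, clip from where it was at the start of the episode above 0.015 m).
It also fails if it takes over 32 s, if anything falls off the work surface, if the arm or the gripper's body presses on something with over 40 N, if the wrist force passes 120 N, or if a joint passes its speed limit or range.

ROBOT

A 6-joint arm with a two-finger parallel gripper is mounted at the origin on the work surface. World frame = base frame: x ahead of the robot, y to its left, z up, the work surface at z = 0. Lengths are in mm, angles in rad, forces in N, time in s.
With the tool pointing down it reaches from about 250 to 725 mm from the base axis. Payload 4 kg.
Tool frame: the origin (TCP) lies on the centre line of the jaws, within the pads' length; the fingertips stand 11 mm ahead of it and the grasp point (between the pads) lies 8 mm behind it; z points along the fingers, y is the line along which they close (so a half turn about z gives the same grasp; the last joint's range is limited). The gripper opens to 85 mm and grips with 20 to 120 N. Pads are 22 mm wide; open, the fingers measure 114 mm over their backs; the gripper's body (76 mm by 85 mm) begins 54 mm behind the grasp point. The pads swing forward as they close: fully open they stand 13 mm farther back than shut.
Start: joints at [0, 0.241, 0.005, 1.335, 0, 1.571], TCP at [500, -0, 242.306] pointing down, gripper open.
Joint ranges: [-2.72, 2.72], [-1.05, 1.87], [-1.09, 1.28], [-1.99, 2.15], [-1.42, 1.44], [-3.14, 3.14]. Speed limits (rad/s): [2.79, 2.79, 3.14, 3.14, 3.14, 3.14].

INTERFACE

Orientations are given as a unit quaternion [w, x, y, z].
In Python, from rig import state, camera, close_job gives the robot as it stands. The module is installed in compiled form; this text tells all that it offers.
- The arm moves only by the tool arm_command, never from a script. Its argument "commands" is a list that holds one entry, the list of rows, each a list of 7 numbers: the shift along the tool's x, y, z in m, then the turn, a rotation vector about the tool's x, y, z in rad, then the opening, from 0 (shut) to 1 (fully open). A call has 1 to 20 rows; each row shifts and turns the commanded pose from where the row before left it, along the tool's axes as they then stand; what a row does not reach is not made up. A row lasts 1/8 s, in which the tool goes at most 62.5 mm and 10.7 degrees, less where a joint would pass 70% of its speed; a pose out of reach is approached as far as the arm can. A call with a gripper value outside its range is refused whole. The fingers move at their own pace and stop on an object; the grip force is fixed at half the most. Time passes only in rows, so rows that do not move let the fingers close. It gives the time, the measured TCP pose, the force, the opening and the grip force at its end, in the units of the state.
- state(): the state, without advancing time (a new reading comes with each control period).
- camera(name): name is "scene" or "side" or "wrist"; returns a dict with "frame" (480x640x3 uint8, blue, green, red), "fx", "fy", "cx", "cy" (pixels), "pose" (4x4, takes a point from camera to world coordinates). Camera axes: x right, y up, looking along -z (the intrinsics and any distortion apply to the point x, -y, -z); pixel columns grow to the right and rows downward; lengths in mm; the calibration is good to about 2 mm. A picture is of the moment at which its call begins. There is no depth.
- close_job(): hands the job in; it is judged then, once.
The state is a dict: "time_s": time; "q": joint angles; "joint_vel": joint speeds; "effort": joint torques, N m; "tool_pos": TCP position; "eef_rot": TCP orientation; "force": force on the tool from outside, world axes, zero at the start; "wrist_torque": the same for the moment, N m; "opening": opening from 0.0 (shut) to 1.0 (fully open); "gripper_force": force on a finger pad.
Only numpy, scipy, OpenCV 4.12 (cv2) and the standard library are available. Lean on these libraries where they do the work, as an engineer would, in place of code of your own. Each camera call takes 0.05 s, during which the arm holds its last target. There are 200 camera calls.

## Working session

There is one attempt and no reset: what is moved stays moved. The work goes in short steps, Python scripts to look and compute and a tool call to move; the robot and the scene stay as the last step left them, time stands still between calls to the robot, and variables do not carry over. Pictures are saved under pics/ and viewed, at most 10 in all, crops included, and the job is handed in when it is done.

Besides the shell and the picture viewer there is one more tool, called after "Request:" by a JSON object that holds its "fn" and its "kwargs". arm_command: Moves the arm, as the interface text tells. Its arguments: {"type":"object","properties":{"commands":{"type":"array","items":{"type":"array","items":{"type":"array","items":{"type":"number"}}}}},"required":["commands"]}

```bash
mkdir -p pics; python3 - <<'E'
from rig import state,camera
import cv2,pickle
s=state();print(s)
d={n:camera(n) for n in("scene","side")}
pickle.dump(d,open('v0.pkl','wb'))
for n in d:
    cv2.imwrite(f'pics/{n}0.png',d[n]['frame']);print(n,d[n]['fx'],d[n]['cx'],d[n]['cy'],d[n]['pose'].round(3).tolist(),d[n].keys())
E
```

```text
{'time_s': 0.0, 'q': array([ 2.59644888e-05,  2.41419782e-01,  3.71755835e-03,  1.33522692e+00,
       -7.01791017e-06,  1.57081063e+00]), 'joint_vel': array([ 0.00137798, -0.00141851,  0.00237615, -0.00183952,  0.00070859,
        0.00131411]), 'effort': array([ 5.50268451e-04, -3.72315860e+01,  2.52406776e+01,  1.67737965e-02,
        2.29149265e-05,  1.14679995e-05]), 'tool_pos': array([4.99376779e+02, 1.09133241e-02, 2.41407016e+02]), 'eef_rot': array([-0.00075157,  0.70710225,  0.7071105 , -0.00075656]), 'force': array([ 0.47415482,  0.90743306, -0.41640678]), 'wrist_torque': array([-0.01228253,  0.03327898, -0.00236194]), 'gripper_force': 0.0, 'opening': 1.000229338946671}
scene 460.3133762024321 319.4610561037693 230.16734787144247 [[0.123, -0.815, 0.566, 1185.173], [0.992, 0.111, -0.056, -63.576], [-0.017, 0.569, 0.822, 1033.021], [0.0, 0.0, 0.0, 1.0]] dict_keys(['frame', 'fx', 'fy', 'cx', 'cy', 'pose'])
side 434.85726447123466 327.7264117277454 242.2119781540091 [[0.995, 0.047, -0.086, 422.218], [-0.097, 0.588, -0.803, -904.727], [0.013, 0.807, 0.59, 789.831], [0.0, 0.0, 0.0, 1.0]] dict_keys(['frame', 'fx', 'fy', 'cx', 'cy', 'pose'])
```

View pics/scene0.png

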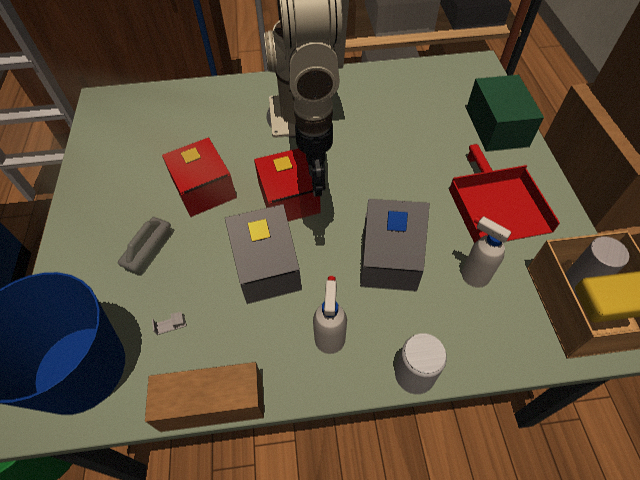

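View pics/side0.png

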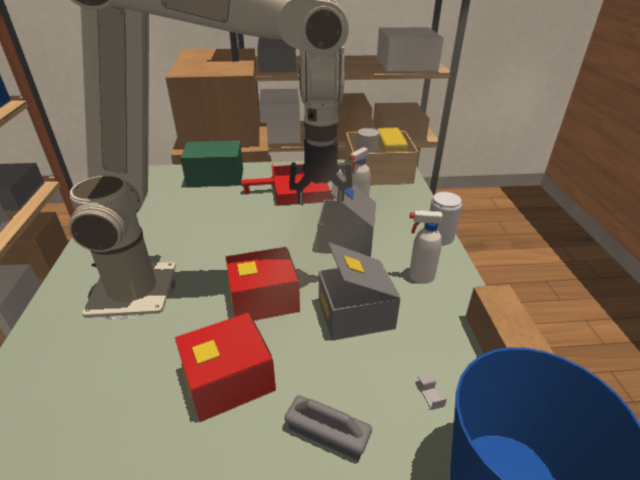

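The scene view shows the yellow-pad grey caddy with its pad at about (259,230). The same pad is at (354,264) in the side view. The blue caddy's pad is at (397,221). The yellow pads on the red boxes are decoys. Next I triangulate the pad and the flap corners.

```bash
cat > h.py <<'E'
import numpy as np,cv2
def ray(c,p):
    d=np.array([(p[0]-c['cx'])/c['fx'],-(p[1]-c['cy'])/c['fy'],-1.]);d=c['pose'][:3,:3]@d
    return c['pose'][:3,3],d/np.linalg.norm(d)
def tri(cs,ps):
    A=np.zeros((3,3));b=np.zeros(3)
    for c,p in zip(cs,ps):
        o,d=ray(c,p);M=np.eye(3)-np.outer(d,d);A+=M;b+=M@o
    x=np.linalg.solve(A,b)
    return x,[np.linalg.norm((np.eye(3)-np.outer(d,d))@(x-o)) for o,d in(ray(c,p) for c,p in zip(cs,ps))]
def plane(c,p,z):
    o,d=ray(c,p);return o+d*(z-o[2])/d[2]
def blob(c,near,lo=(20,110,80),hi=(35,255,255),r=35):
    m=cv2.inRange(cv2.cvtColor(c['frame'],cv2.COLOR_BGR2HSV),lo,hi)
    n,l,st,ce=cv2.connectedComponentsWithStats(m)
    i=1+np.argmin(np.linalg.norm(ce[1:]-near,axis=1)+1e3*(st[1:,4]<40))
    k=max(cv2.findContours((l==i).astype(np.uint8),0,1)[0],key=cv2.contourArea)
    return ce[i],st[i,4],cv2.approxPolyDP(k,4,True)[:,0]
E
python3 - <<'E'
import pickle
from h import *
d=pickle.load(open('v0.pkl','rb'));s,t=d['scene'],d['side']
a=blob(s,(259,230));b=blob(t,(354,264));print(a,b)
x,e=tri([s,t],[a[0],b[0]]);print('pad',x.round(1),e)
bb=[blob(s,(397,221),(100,120,60),(125,255,255)),]
print(bb[0], plane(s,bb[0][0],170))
from scipy.optimize import brentq
ang=brentq(lambda q:100+110*np.sin(q)+12*np.cos(q)-x[2],-.1,1.3);print('ang',ang)
big=[cv2.resize(s['frame'][190:310,200:330],None,fx=5,fy=4.8,interpolation=2)]
cv2.imwrite('pics/crop1.png',cv2.resize(s['frame'][195:305,215:335],(720,660*1)[:2],interpolation=2)[:600])
pass
E
```

```text
(array([258.4010989 , 229.58241758]), np.int32(364), array([[265, 219],
       [248, 222],
       [252, 240],
       [269, 236]], dtype=int32)) (array([353.57068063, 264.02094241]), np.int32(191), array([[344, 256],
       [349, 268],
       [364, 271],
       [358, 260]], dtype=int32))
pad [ 564.7 -143.   163.9] [np.float64(1.049701716933561), np.float64(1.0497017169336011)]
(array([396.92520776, 220.70914127]), np.int32(361), array([[389, 211],
       [387, 229],
       [405, 230],
       [407, 213]], dtype=int32)) [588.5026711  175.57076087 170.        ]
ang 0.5071098284252361
```

View pics/crop1.png

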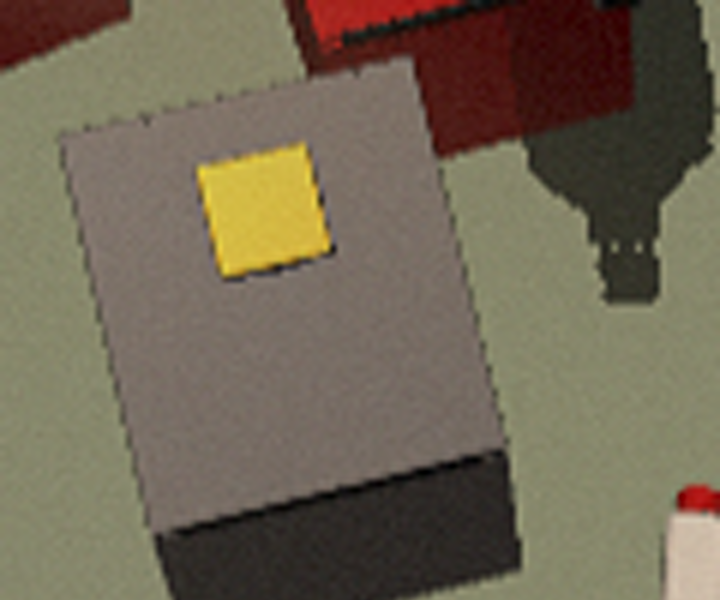

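Crop at 6x: the flap's hinge-edge corners are at about (240,284) and (299,270), and the front corners at (225,217.5) and (283,205). I'll use these for the yaw.

```bash
python3 - <<'E'
import pickle
from h import *
d=pickle.load(open('v0.pkl','rb'));s=d['scene']
pad=np.array([564.7,-143,163.9]);a=.507
for n,p,q,z in(('hinge',(240.3,283.8),(298.8,270),104),('front',(225.3,217.5),(283.3,205),100+158*np.sin(a)+5)):
    P,Q=plane(s,p,z),plane(s,q,z);e=Q-P;print(n,P.round(),Q.round(),np.linalg.norm(e),'yaw',np.arctan2(-e[0],e[1]))
    m=(P+Q)/2;y=np.arctan2(-e[0],e[1]);u=np.array([np.cos(y),np.sin(y)])
    print('dist pad->mid along x',(m[:2]-pad[:2])@u,'lat',(m[:2]-pad[:2])@[-u[1],u[0]],'exp hinge',110*np.cos(a)-12*np.sin(a))
for p in((328,345),(480,280)):print('bottle',plane(s,p,0).round())
for p in((258,158),(265,175),(318,205)):print('red',plane(s,p,100).round())
E
```

```text
hinge [ 668. -197.  104.] [650. -61. 104.] 137.03070258826017 yaw 0.13293709194090678
dist pad->mid along x 95.50111945454863 lat 0.9843576325095071 exp hinge 90.33588023675284
front [ 534. -216.  182.] [516. -81. 182.] 136.65086801555373 yaw 0.13241525632747247
dist pad->mid along x -39.85978327536848 lat 0.011794709463427644 exp hinge 90.33588023675284
bottle [799. -13.   0.]
bottle [680. 389.   0.]
red [ 278. -139.  100.]
red [ 343. -123.  100.]
red [464.   6. 100.]
```

Request:
{"fn": "arm_command", "kwargs": {"commands": [[[-0.03, 0, 0, 0, 0, 0, 0], [-0.03, 0, 0, 0, 0, 0, 0], [-0.03, 0.01, 0, 0, 0, 0, 0], [-0.03, 0.02, 0, 0, 0, 0, 0], [-0.023, 0.03, 0, 0, 0, 0, 0], [0, 0, 0, 0, 0, 0, 0], [0, 0, 0, 0, 0, 0, 0]]]}}

```text
time_s: 0.98
tool_pos: [559.3, -142.6, 241.5]
eef_rot: [-0.001, 0.707, 0.707, -0.0]
force: [-0.1, -0.5, 0.3]
opening: 0.001
gripper_force: 0.0
```

Request:
{"fn": "arm_command", "kwargs": {"commands": [[[0, 0.009, 0, 0, 0, -0.133, 0], [0, 0, 0.02, 0, 0, 0, 0], [0, 0, 0.02, 0, 0, 0, 0], [0, 0, 0.01, 0, 0, 0, 0], [0, 0, 0, 0, 0, 0, 0], [0, 0, 0, 0, 0, 0, 0]]]}}

```text
time_s: 1.72
tool_pos: [569.3, -142.8, 193.3]
eef_rot: [0.001, 0.658, 0.753, 0.0]
force: [0.7, -0.1, -0.4]
opening: 0.005
gripper_force: 0.0
```

```bash
python3 - <<'E'
from rig import *
from h import *
c=camera('side');t=camera('wrist')
cv2.imwrite('pics/c2.png',np.hstack([cv2.resize(c['frame'][180:340,260:420],(400,400)),cv2.resize(t['frame'],(400,300))[:,:].copy() if 0 else cv2.copyMakeBorder(cv2.resize(t['frame'],(400,300)),0,100,0,0,0)]))
E
```

```text
(no output)
```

View pics/c2.png

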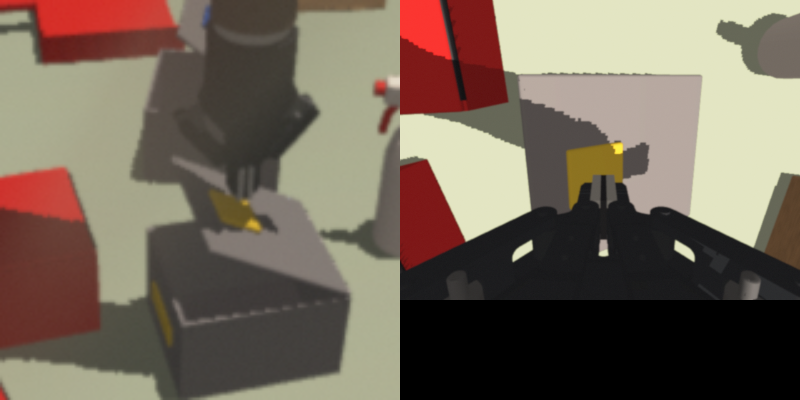

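The fingertips hang just above the yellow pad (wrist view, tips at about (603,180), pad 568–623). They are aligned with the flap, so I'll descend gently.

Request:
{"fn": "arm_command", "kwargs": {"commands": [[[0, 0, 0.003, 0, 0, 0, 0], [0, 0, 0.003, 0, 0, 0, 0], [0, 0, 0.003, 0, 0, 0, 0], [0, 0, 0.002, 0, 0, 0, 0], [0, 0, 0, 0, 0, 0, 0]]]}}

```text
time_s: 2.45
tool_pos: [568.8, -143.0, 181.0]
eef_rot: [-0.0, 0.659, 0.753, -0.0]
force: [0.0, 0.1, -0.6]
opening: -0.001
gripper_force: 0.0
```

Request:
{"fn": "arm_command", "kwargs": {"commands": [[[0, 0, 0.003, 0, 0, 0, 0], [0, 0, 0.002, 0, 0, 0, 0], [0, 0, 0, 0, 0, 0, 0]]]}}

```text
time_s: 2.82
tool_pos: [569.0, -143.0, 176.2]
eef_rot: [0.0, 0.659, 0.753, -0.0]
force: [0.0, -1.2, 0.0]
opening: -0.004
gripper_force: 0.1
```

Request:
{"fn": "arm_command", "kwargs": {"commands": [[[0, 0, 0.003, 0, 0, 0, 0], [0, 0, 0.002, 0, 0, 0, 0], [0, 0, 0, 0, 0, 0, 0]]]}}

```text
time_s: 3.2
tool_pos: [568.9, -143.0, 171.0]
eef_rot: [-0.0, 0.659, 0.753, -0.0]
force: [0.0, 0.4, -0.4]
opening: 0.006
gripper_force: 0.1
```

Request:
{"fn": "arm_command", "kwargs": {"commands": [[[0, -0.001, 0.002, 0, 0, 0, 0], [0, -0.001, 0.002, 0, 0, 0, 0], [0, -0.001, 0.002, 0, 0, 0, 0], [0, 0, 0, 0, 0, 0, 0]]]}}

```text
time_s: 3.7
tool_pos: [565.8, -143.4, 165.0]
eef_rot: [-0.0, 0.659, 0.752, -0.0]
force: [-0.3, -0.5, 0.8]
opening: 0.0
gripper_force: 0.1
```

```bash
python3 - <<'E'
from rig import *
from h import *
c=camera('side');t=camera('wrist')
print(np.mean([state()['force'] for _ in range(1)],axis=0))
cv2.imwrite('pics/c3.png',np.hstack([cv2.resize(c['frame'][220:320,300:400],(400,400)),cv2.resize(t['frame'][140:440,180:480],(400,400))]))
E
```

```text
[-0.10360427  0.10549555  0.27096063]
```

View pics/c3.png

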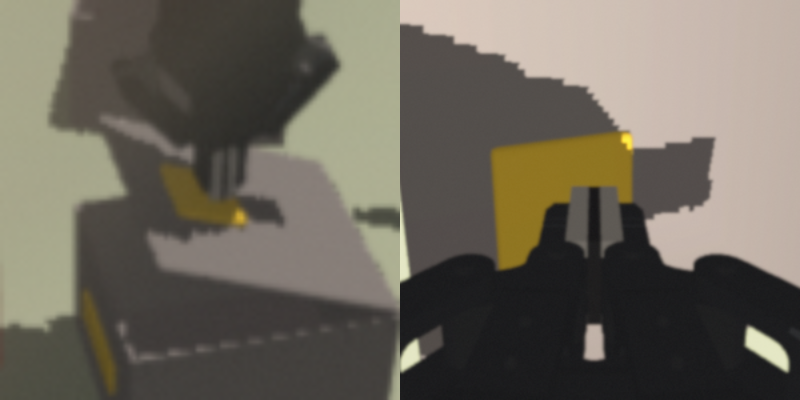

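The side view shows the flap's front corner has dropped about 5 px since the last picture, and the tips rest on the pad. In the wrist view the pad spans x 492–632 and the tips are at 594, about 10 mm hinge-ward of its centre. I'll follow the arc down while drifting towards the front.

Request:
{"fn": "arm_command", "kwargs": {"commands": [[[0, -0.003, 0.003, 0, 0, 0, 0], [0, -0.003, 0.003, 0, 0, 0, 0], [0, -0.002, 0.003, 0, 0, 0, 0], [0, -0.002, 0.003, 0, 0, 0, 0], [0, -0.002, 0.003, 0, 0, 0, 0], [0, -0.002, 0.003, 0, 0, 0, 0], [0, -0.001, 0.003, 0, 0, 0, 0], [0, 0, 0, 0, 0, 0, 0]]]}}

```text
time_s: 4.8
tool_pos: [550.7, -145.4, 143.9]
eef_rot: [-0.0, 0.659, 0.752, -0.0]
force: [-0.3, 0.1, 0.2]
opening: -0.004
gripper_force: 0.0
```

Request:
{"fn": "arm_command", "kwargs": {"commands": [[[0, -0.001, 0.003, 0, 0, 0, 0], [0, -0.001, 0.003, 0, 0, 0, 0], [0, -0.001, 0.002, 0, 0, 0, 0], [0, -0.001, 0.002, 0, 0, 0, 0], [0, 0, 0, 0, 0, 0, 0]]]}}

```text
time_s: 5.42
tool_pos: [546.9, -145.9, 134.1]
eef_rot: [-0.0, 0.659, 0.753, -0.0]
force: [-0.0, 0.0, 0.3]
opening: -0.0
gripper_force: 0.0
```

```bash
python3 - <<'E'
from rig import *
from h import *
c=camera('side');t=camera('wrist')
cv2.imwrite('pics/c4.png',np.hstack([cv2.resize(c['frame'][220:320,300:400],(400,400)),cv2.resize(t['frame'][140:440,180:480],(400,400))]))
E
```

```text
(no output)
```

View pics/c4.png

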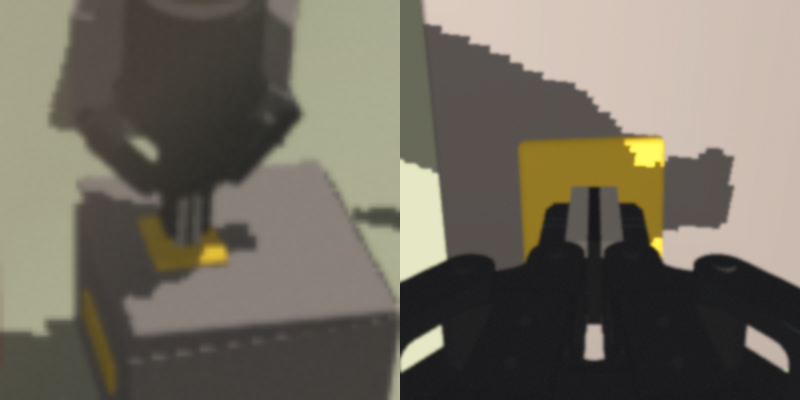

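The flap is nearly shut and the tips are centred on the pad (wrist view, pad x 519–663, tips at 594). I'll press on in small steps while watching the force.

Request:
{"fn": "arm_command", "kwargs": {"commands": [[[0, 0, 0.002, 0, 0, 0, 0], [0, 0, 0.002, 0, 0, 0, 0], [0, 0, 0.002, 0, 0, 0, 0], [0, 0, 0, 0, 0, 0, 0]]]}}

```text
time_s: 6.02
tool_pos: [547.1, -145.9, 128.0]
eef_rot: [-0.0, 0.659, 0.753, -0.0]
force: [0.4, 0.2, 0.5]
opening: -0.001
gripper_force: 0.0
```

Request:
{"fn": "arm_command", "kwargs": {"commands": [[[0, 0, 0.001, 0, 0, 0, 0], [0, 0, 0.001, 0, 0, 0, 0], [0, 0, 0, 0, 0, 0, 0]]]}}

```text
time_s: 6.4
tool_pos: [547.1, -145.9, 126.2]
eef_rot: [-0.0, 0.659, 0.753, -0.0]
force: [-1.4, -0.2, 0.6]
opening: 0.003
gripper_force: 0.1
```

Request:
{"fn": "arm_command", "kwargs": {"commands": [[[0, 0, 0.001, 0, 0, 0, 0], [0, 0, 0, 0, 0, 0, 0]]]}}

```text
time_s: 6.65
tool_pos: [547.2, -145.9, 125.3]
eef_rot: [0.0, 0.659, 0.753, -0.0]
force: [-0.8, 0.1, 0.8]
opening: -0.001
gripper_force: 0.2
```

Request:
{"fn": "arm_command", "kwargs": {"commands": [[[0, 0, 0.001, 0, 0, 0, 0], [0, 0, 0.001, 0, 0, 0, 0], [0, 0, 0, 0, 0, 0, 0]]]}}

```text
time_s: 7.02
tool_pos: [547.1, -145.9, 123.2]
eef_rot: [-0.0, 0.659, 0.753, -0.0]
force: [-0.4, 0.6, -0.1]
opening: -0.003
gripper_force: 0.1
```

Request:
{"fn": "arm_command", "kwargs": {"commands": [[[0, 0, 0.001, 0, 0, 0, 0], [0, 0, 0, 0, 0, 0, 0]]]}}

```text
time_s: 7.28
tool_pos: [547.2, -145.9, 122.5]
eef_rot: [0.0, 0.659, 0.753, 0.0]
force: [-0.4, -0.2, 0.0]
opening: 0.003
gripper_force: 0.8
```

Request:
{"fn": "arm_command", "kwargs": {"commands": [[[0, 0, 0.001, 0, 0, 0, 0], [0, 0, 0, 0, 0, 0, 0]]]}}

```text
time_s: 7.52
tool_pos: [547.3, -145.9, 121.6]
eef_rot: [0.0, 0.659, 0.753, 0.0]
force: [-0.7, -0.3, 3.4]
opening: 0.002
gripper_force: 1.8
```

Request:
{"fn": "arm_command", "kwargs": {"commands": [[[0, 0, 0.001, 0, 0, 0, 0], [0, 0, 0, 0, 0, 0, 0], [0, 0, 0, 0, 0, 0, 0]]]}}

```text
time_s: 7.9
tool_pos: [547.3, -145.9, 120.8]
eef_rot: [0.0, 0.659, 0.753, 0.0]
force: [-2.8, -0.1, 5.2]
opening: -0.001
gripper_force: 2.9
```

The force rises at the firm stop, so the flap is shut. I'll draw straight back up.

Request:
{"fn": "arm_command", "kwargs": {"commands": [[[0, 0, -0.003, 0, 0, 0, 0], [0, 0, -0.01, 0, 0, 0, 0], [0, 0, -0.03, 0, 0, 0, 0], [0, 0, -0.04, 0, 0, 0, 0], [0, 0, -0.04, 0, 0, 0, 0], [0, -0.03, 0, 0, 0, 0, 0], [0, -0.04, 0, 0, 0, 0, 0], [0, 0, 0, 0, 0, 0, 0], [0, 0, 0, 0, 0, 0, 0], [0, 0, 0, 0, 0, 0, 0]]]}}

```text
time_s: 9.15
tool_pos: [478.8, -155.2, 243.4]
eef_rot: [0.0, 0.658, 0.753, 0.0]
force: [-0.6, -0.0, 0.1]
opening: -0.004
gripper_force: 0.0
```

```bash
python3 - <<'E'
from rig import *
from h import *
c=camera('side')
cv2.imwrite('pics/c5.png',cv2.resize(c['frame'][180:340,260:420],(480,480)))
s=camera('scene')
a=blob(s,(259,230));b=blob(c,(354,270));print(a[:2],b[:2],tri([s,c],[a[0],b[0]]),state()['tool_pos'])
E
```

```text
(array([259.62897527, 235.81272085]), np.int32(283)) (array([344.49802372, 283.07905138]), np.int32(253)) (array([ 545.31318675, -145.91468897,  110.0983162 ]), [np.float64(0.9538788842116369), np.float64(0.9538788842115771)]) [ 478.59649018 -155.10835573  243.10699437]
```

View pics/c5.png

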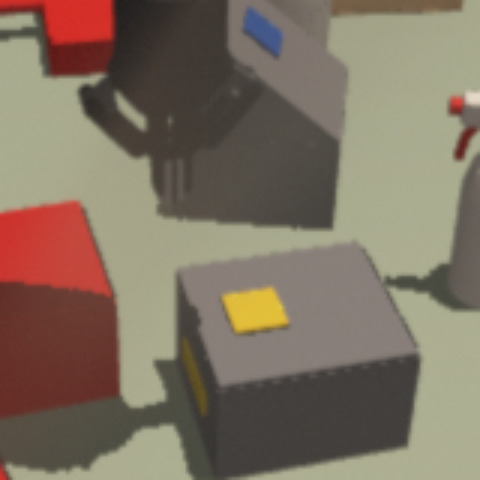

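The yellow flap lies flat on its rim, with the pad at (255,310) in the crop. It triangulates to z ≈ 110 mm against 112 mm when shut, and the gripper is clear.

```bash
python3 -c "
from rig import close_job
print(close_job())"
```

```text
the job is handed in; nothing more can be done
None
```

The yellow flap is pressed fully shut (pad measured at 110 mm, 112 mm nominal, last force reading on the pad about 5 N), the gripper is drawn back clear, nothing else was touched as far as I could see, and the job is handed in; no verdict came back.

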